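# Find the loaded sample tin by its weight and pack it in the tote

## Task

Two of the three look-alike tins in the wire rack are empty: lift them to find the loaded one, which is much heavier. Take it out, stand it on the open bench and let go, take it again across its narrower width, and lower it into the pocket of the tote's white insert until it rests on the pocket's floor. Leave the two empties standing in the rack; keep every tin upright, drop none, and do not knock the pot, the tape roll or the dropper bottle.

Things in the scene. Friction and masses are not known exactly. Their poses are not given: they have to be found in the camera images.
- tin_a: closed flat-topped slip-lid tin of plain metal, no knob, 58 (its x) x 40 (its y) x 90 mm tall (its z); origin at the centre of its underside. One of the three like tins; empty ones weigh about 0.15 kg, the loaded one about 0.5 kg, and nothing outside shows which it is. Its solid walls bear a firm grip (40 N).
- tin_b: closed flat-topped slip-lid tin of plain metal, no knob, 58 (its x) x 40 (its y) x 90 mm tall (its z); origin at the centre of its underside. One of the three like tins; empty ones weigh about 0.15 kg, the loaded one about 0.5 kg, and nothing outside shows which it is. Its solid walls bear a firm grip (40 N).
- tin_c: closed flat-topped slip-lid tin of plain metal, no knob, 58 (its x) x 40 (its y) x 90 mm tall (its z); origin at the centre of its underside. One of the three like tins; empty ones weigh about 0.15 kg, the loaded one about 0.5 kg, and nothing outside shows which it is. Its solid walls bear a firm grip (40 N).
- rack: fixed steel tray rack, 75 (x) x 170 (y) mm; origin on the bench under its centre. Floor 8 mm above the bench; four wire hoops 68 mm tall, 50 mm apart along y, make three bays at y = -50, 0, 50 mm, one tin in each, tin x along rack x. No room for fingers between neighbours: in the rack a tin is taken across its 58 mm length, along rack x. 18 mm lips at x = +-37 mm.
- tote: fixed open grey tote, 150 (x) x 150 (y) mm over the rim, 104 mm tall, with a white insert whose top is 98 mm above the bench; origin on the bench under its centre. Two small vials stand in the insert at x = +40 mm and rise to 125 mm above the bench.
- tote_pocket (a point): centre of the tin pocket's floor in the white insert, 8 mm above the bench; axes as the tote's. Pocket 66 (x) x 48 (y) mm, 90 deep: a tin sits level with the insert's top, its x along pocket x, either way round. The middle 44 mm of both y sides is cut away for fingers, 30 mm outward and 62 mm down; the x sides are solid, so there a tin is held only across its 40 mm width.
- thermobalance: bystander: white and grey analyser, fixed, 0.4 m tall, between rack and tote from y = 0.11 to -0.26, front at x = 0.45: carry things past in front of it. Origin at the middle of its foot. The bench edge is at x = 0.38; a printer 0.3 m tall stands behind, front at x = 0.6. The bench between analyser and rack, about x = 0.435, y = 0.18, is kept free for setting a tin down.
- grease_pot: bystander: lidded pot, 69 mm across, 41 mm tall, on the bench in front of the analyser; origin at the centre of its underside
- tape_roll: bystander: roll of tan tape lying flat, 62 mm across, 19 mm tall, behind the free bench between rack and analyser; origin at the centre of its underside
- dropper_bottle: bystander: small dropper bottle, 33 mm across, 102 mm tall, to the right of the tote; origin at the centre of its underside

How it is judged:
On the way:
1. the loaded tin stands upright on the bench top, let go (((height (world z) of tin_a below 0.005 m and angle between tin_a's own z axis and vertical below 0.1 rad and contact force between the fingers and tin_a below 0.05 N and linear speed of tin_a below 0.03 m/s and contact force between tin_a and anything else above 2.8 N) or (height (world z) of tin_b below 0.005 m and angle between tin_b's own z axis and vertical below 0.1 rad and contact force between the fingers and tin_b below 0.05 N and linear speed of tin_b below 0.03 m/s and contact force between tin_b and anything else above 2.8 N) or (height (world z) of tin_c below 0.005 m and angle between tin_c's own z axis and vertical below 0.1 rad and contact force between the fingers and tin_c below 0.05 N and linear speed of tin_c below 0.03 m/s and contact force between tin_c and anything else above 2.8 N))), for 0.2 s.
At the end, for the whole second after the job is handed in: The loaded tin stands upright in the tote's pocket, within 6 mm of its floor and 12 mm of its centre, at rest, and bears on it with its full weight (over 2.8 N; an empty one weighs less than 1.8 N); the two empty tins stand upright on the rack's floor, between the end hoops (((horizontal distance between tin_a and tote_pocket below 0.012 m and z of tin_a in the frame of tote_pocket below 0.006 m and angle between tin_a's own z axis and vertical below 0.1 rad and linear speed of tin_a below 0.02 m/s and contact force between tin_a and tote above 2.8 N and x of tin_b in the frame of rack between -0.02 and 0.02 m and y of tin_b in the frame of rack between -0.07 and 0.07 m and z of each of tin_b, tin_c in the frame of rack below 0.014 m and angle between each of tin_b, tin_c's own z axis and vertical below 0.15 rad and x of tin_c in the frame of rack between -0.02 and 0.02 m and y of tin_c in the frame of rack between -0.07 and 0.07 m) or (horizontal distance between tin_b and tote_pocket below 0.012 m and z of tin_b in the frame of tote_pocket below 0.006 m and angle between tin_b's own z axis and vertical below 0.1 rad and linear speed of tin_b below 0.02 m/s and contact force between tin_b and tote above 2.8 N and x of tin_a in the frame of rack between -0.02 and 0.02 m and y of tin_a in the frame of rack between -0.07 and 0.07 m and z of each of tin_a, tin_c in the frame of rack below 0.014 m and angle between each of tin_a, tin_c's own z axis and vertical below 0.15 rad and x of tin_c in the frame of rack between -0.02 and 0.02 m and y of tin_c in the frame of rack between -0.07 and 0.07 m) or (horizontal distance between tin_c and tote_pocket below 0.012 m and z of tin_c in the frame of tote_pocket below 0.006 m and angle between tin_c's own z axis and vertical below 0.1 rad and linear speed of tin_c below 0.02 m/s and contact force between tin_c and tote above 2.8 N and x of tin_a in the frame of rack between -0.02 and 0.02 m and y of tin_a in the frame of rack between -0.07 and 0.07 m and z of each of tin_a, tin_b in the frame of rack below 0.014 m and angle between each of tin_a, tin_b's own z axis and vertical below 0.15 rad and x of tin_b in the frame of rack between -0.02 and 0.02 m and y of tin_b in the frame of rack between -0.07 and 0.07 m))); the robot touches nothing.
It fails at once if a tin is tipped by more than 30 degrees (angle between any of tin_a, tin_b, tin_c's own z axis and vertical above 0.52 rad).
It fails at once if a tin is dropped (falls free by more than about 15 mm) ((contact force between the fingers and tin_a below 0.05 N and linear speed of tin_a above 0.55 m/s) or (contact force between the fingers and tin_b below 0.05 N and linear speed of tin_b above 0.55 m/s) or (contact force between the fingers and tin_c below 0.05 N and linear speed of tin_c above 0.55 m/s)).
It fails at once if the pot, the tape roll or the dropper bottle is knocked aside by more than 30 mm (distance of any of grease_pot, tape_roll, dropper_bottle from where it was at the start of the episode above 0.03 m).
It also fails if it takes over 69 s, if anything falls off the work surface, if the arm or the gripper's body presses on something with over 40 N, if the wrist force passes 120 N, or if a joint passes its speed limit or range.

## Robot

A 7-joint arm with a two-finger parallel gripper is mounted at the origin on a cart in front of the work surface, level with it; the furniture and walls round the work are solid. World frame = base frame: x ahead of the robot, y to its left, z up, the work surface at z = 0. Lengths are in m, angles in rad, forces in N, time in s.
With the tool pointing down it reaches from about 0.425 to 0.925 m from the base axis. Payload 6.8 kg.
Tool frame: the origin (TCP) lies midway between the tips of the shut fingers; the grasp point (between the pads) lies 19 mm behind it; z points along the fingers, y is the line along which they close (so a half turn about z gives the same grasp; the last joint's range is limited). The gripper opens to 85 mm and grips with 20 to 120 N. Pads are 22 mm wide; open, the fingers measure 114 mm over their backs; the gripper's body (76 mm by 85 mm) begins 54 mm behind the grasp point. The pads swing forward as they close: fully open they stand 13 mm farther back than shut.
Start: joints at [1.221, 0.477, 0.022, 1.555, -0.011, 1.109, -0.083], TCP at [0.162, -0.655, 0.231] pointing down, gripper open.
Joint ranges: [-2.96, 2.96], [-0.34, 2.1], [-1.41, 1.46], [0.24, 2.44], [-1.37, 4.51], [0.17, 1.92], [-2.96, 2.96]. Speed limits (rad/s): [2.39, 2.39, 3.14, 3.14, 3.14, 3.14, 3.14].

## Interface

Orientations are given as a unit quaternion [w, x, y, z].
In Python, from station import bot gives the robot as it stands.
- The arm moves only by the shell command python3 shift.py 'ROWS'. ROWS is a JSON list of rows, 1 to 12 of them, each of 7 numbers: dx, dy, dz in m, then a rotation vector rx, ry, rz in rad, then the opening from 0.0 (shut) to 1.0 (fully open); each row is the pose to reach, as a shift and turn from the pose commanded when the command began, along the tool's axes at that moment; what a row does not reach only later rows make up. A row lasts 1/10 s, in which the tool goes at most 0.05 m and 0.15 rad, less where a joint would pass 70% of its speed; a pose out of reach is approached as far as the arm can. The fingers move at their own pace and stop on an object; the grip force is fixed at half the most. Time passes only in rows, so rows that do not move let the fingers close. It prints the time, the measured TCP pose, the force, the opening and the grip force at its end.
- bot.get_obs(): the state, without advancing time (a new reading comes with each control period).
- bot.get_image(name): name is "side" or "top" or "wrist"; returns a dict with "pixels" (384x512x3 uint8, blue, green, red), "mtx" (3x3 intrinsics, pixels), "T" (4x4, takes a point from camera to world coordinates). Camera axes: x right, y up, looking along -z (the intrinsics and any distortion apply to the point x, -y, -z); pixel columns grow to the right and rows downward; lengths in m; the calibration is good to about 2 mm. A picture is of the moment at which its call begins. There is no depth.
- bot.job_done(): hands the job in; it is judged then, once.
The state is a dict: "time": time; "joint_pos": joint angles; "qvel": joint speeds; "joint_torque": joint torques, N m; "position": TCP position; "eef_rot": TCP orientation; "wrist_force": force on the tool from outside, world axes, zero at the start; "moment": the same for the moment, N m; "gripper_width": opening from 0.0 (shut) to 1.0 (fully open); "gripper_force": force on a finger pad.
Only numpy, scipy, OpenCV 4.12 (cv2) and the standard library are available. Lean on these libraries where they do the work, as an engineer would, in place of code of your own. Each camera call takes 0.05 s, during which the arm holds its last target. There are 200 camera calls.

## Working session

There is one attempt and no reset: what is moved stays moved. The work goes in short steps, Python scripts to look and compute and a shell command to move; the robot and the scene stay as the last step left them, time stands still between calls to the robot, and variables do not carry over. Pictures are saved under pics/ and viewed, at most 10 in all, crops included, and the job is handed in when it is done.

```bash
ls; mkdir -p pics
cat > h.py <<'E'
import numpy as np, cv2
from station import bot
from scipy.spatial.transform import Rotation as R
def snap(n,f,crop=None,s=1):
    d=bot.get_image(n); np.savez('pics/%s.npz'%f,mtx=d['mtx'],T=d['T'],p=d['pixels'],dist=np.array(d.get('dist',[0])))
    show(f,f,crop,s); return d
def show(f,o,crop=None,s=1):
    p=np.load('pics/%s.npz'%f)['p']
    if crop: a,b,c,e=crop; p=p[b:e,a:c]
    cv2.imwrite('pics/%s.png'%o,cv2.resize(p,None,fx=s,fy=s,interpolation=cv2.INTER_CUBIC))
def ray(f,u,v,z):
    d=np.load('pics/%s.npz'%f); K,T=d['mtx'],d['T']
    q=np.linalg.inv(K)@[u,v,1]; w=T[:3,:3]@(q*[1,-1,-1]); o=T[:3,3]
    return o+w*(z-o[2])/w[2]
def proj(f,P):
    d=np.load('pics/%s.npz'%f); K,T=d['mtx'],d['T']
    c=(np.linalg.inv(T)@np.append(P,1))[:3]*[1,-1,-1]; u=K@c; return u[:2]/u[2]
def st():
    o=bot.get_obs(); q=o['eef_rot']; M=R.from_quat([q[1],q[2],q[3],q[0]]).as_matrix()
    print(o['time'],np.round(o['position'],4),'F',np.round(o['wrist_force'],2),'g',o['gripper_width'],o['gripper_force']); print(np.round(M,3)); return o,M
E
python3 - <<'E'
from h import *
o,M=st(); print(o['joint_pos'])
for n in('top','side'):
    d=snap(n,n+'0',s=1.5); print(d.keys(),d['mtx'],d['T'])
E
```

```text
pics
shift.py
station.py
0.0 [ 0.1615 -0.6548  0.2303] F [-0.16  0.15  0.29] g 1.00136191707481 0.0
[[ 0.971  0.239 -0.001]
 [ 0.239 -0.971  0.002]
 [-0.    -0.002 -1.   ]]
[ 1.22091348  0.47779348  0.02236632  1.55643545 -0.01151143  1.1092835
 -0.08313075]
dict_keys(['pixels', 'mtx', 'T']) [[461.14175644   0.         258.34693948]
 [  0.         461.14175644 190.52899957]
 [  0.           0.           1.        ]] [[-2.85001274e-02  9.90305944e-01 -1.35948077e-01  3.57624372e-01]
 [-9.99588650e-01 -2.86712884e-02  6.99212241e-04 -8.98083594e-02]
 [-3.20537250e-03  1.35912083e-01  9.90715717e-01  1.53681534e+00]
 [ 0.00000000e+00  0.00000000e+00  0.00000000e+00  1.00000000e+00]]
dict_keys(['pixels', 'mtx', 'T']) [[361.14855755   0.         259.43629348]
 [  0.         361.14855755 190.64684603]
 [  0.           0.           1.        ]] [[ 0.87505909  0.32838029 -0.35558117  0.06507848]
 [-0.48397873  0.58450926 -0.65123998 -0.97570262]
 [-0.00601389  0.74196719  0.67040922  0.97744649]
 [ 0.          0.          0.          1.        ]]
```

View pics/top0.png

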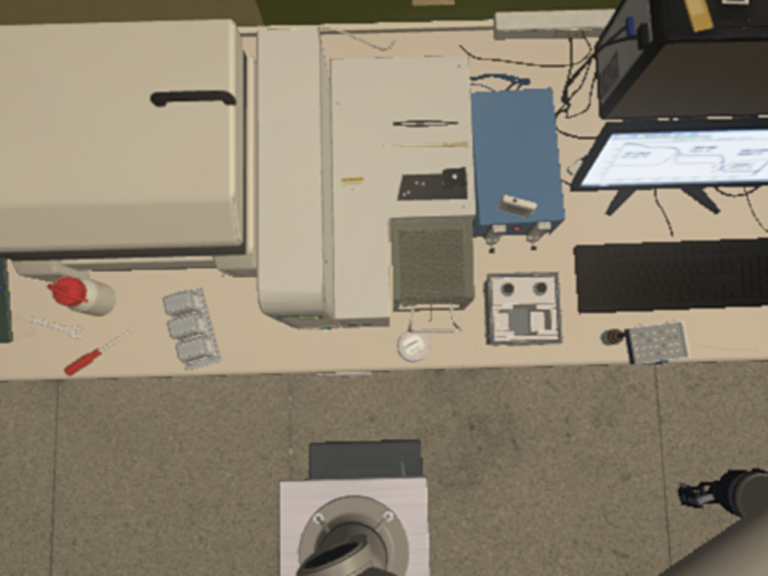

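View pics/side0.png

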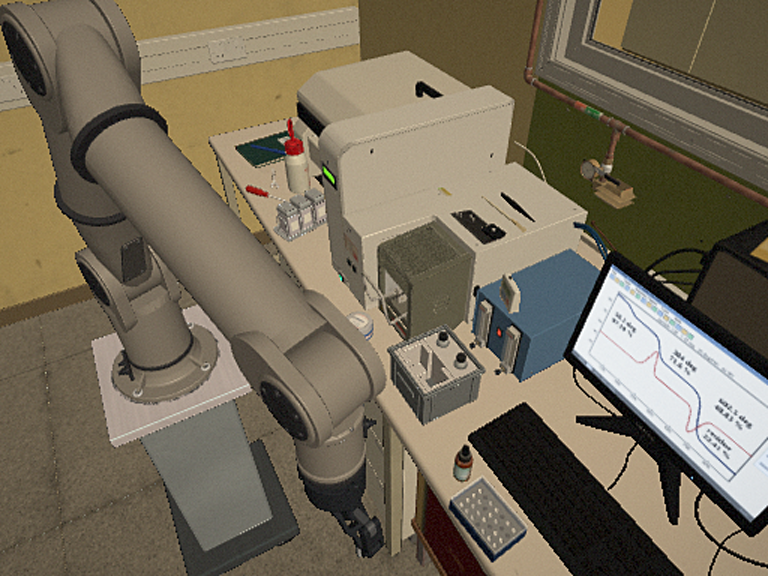

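Run:
```python
from h import *
d=np.load('pics/top0.npz')['p']
a=cv2.resize(d[180:260,95:195],None,fx=6,fy=6,interpolation=cv2.INTER_CUBIC)
b=cv2.resize(d[175:245,310:430],None,fx=6,fy=6,interpolation=cv2.INTER_CUBIC)
cv2.imwrite('pics/a.png',a);cv2.imwrite('pics/b.png',b)
```

```text
(no output)
```

View pics/a.png

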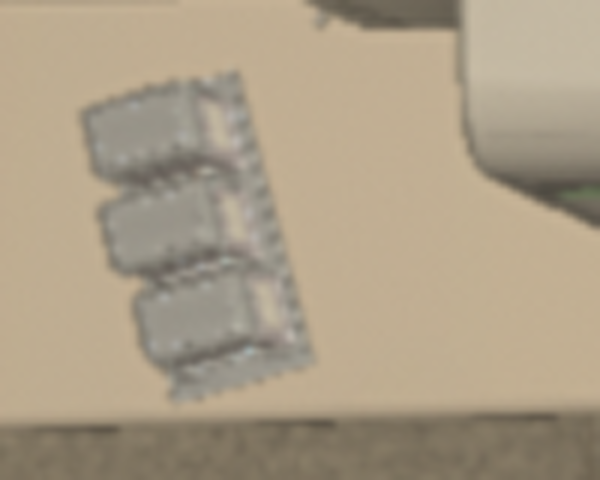

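View pics/b.png

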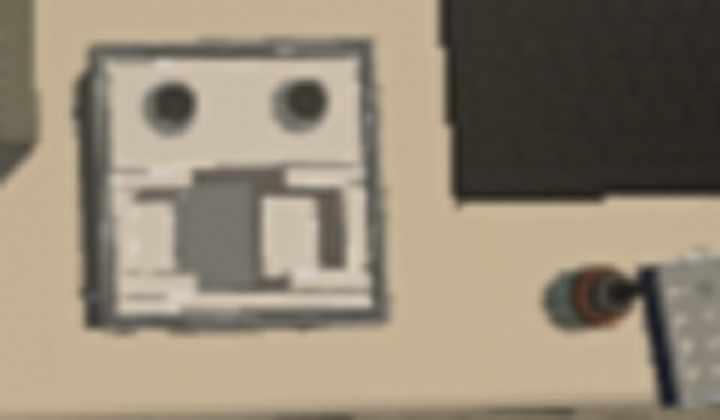

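Run:
```python
from h import *
def A(p,z,o=(95,180)): return ray('top0',o[0]+p[0]/6-.4,o[1]+p[1]/6-.4,z)[:2]
for n,c in enumerate([[(83,110),(190,82),(200,150),(100,180)],[(100,210),(207,182),(222,247),(115,272)],[(137,292),(243,265),(255,335),(155,365)]]):
    P=np.array([A(p,.098) for p in c]); print('tin',n,P.mean(0).round(4),'len',np.linalg.norm(P[1]-P[0]).round(3),np.linalg.norm(P[2]-P[1]).round(3),'yaw',np.degrees(np.arctan2(*(P[0]-P[1])[::-1])).round(1))
P=np.array([A(p,.104,(310,175)) for p in [(92,45),(372,40),(386,320),(88,326)]]); print('tote',P.round(4),P.mean(0))
P=np.array([A(p,.098,(310,175)) for p in [(110,62),(362,57),(374,305),(115,314)]]); print('insert',P.round(4),P.mean(0))
print('rack right edge',A((238,72),.0),A((315,360),.0),A((175,400),.0))
print('vials',A((172,103),.125,(310,175)),A((303,100),.125,(310,175)))
print('pocket right wall top edges',[A(p,.098,(310,175)) for p in[(197,170),(285,170),(290,283),(198,277)]])
print('bottle',A((615,292),.102,(310,175)), 'pot',ray('top0',413/1.5,347/1.5,.041))
```

```text
tin 0 [0.5335 0.3495] len 0.058 0.036 yaw 103.3
tin 1 [0.4822 0.3396] len 0.057 0.035 yaw 103.2
tin 2 [0.4367 0.3201] len 0.056 0.037 yaw 102.8
tote [[ 0.5749 -0.3008]
 [ 0.5733 -0.4474]
 [ 0.4269 -0.4456]
 [ 0.4282 -0.2916]] [ 0.50083824 -0.37133286]
insert [[ 0.5665 -0.3107]
 [ 0.5653 -0.4431]
 [ 0.4351 -0.4413]
 [ 0.4343 -0.3068]] [ 0.50032944 -0.37545473]
rack right edge [0.5769583  0.32665741] [0.41491515 0.28275716] [0.39514863 0.35997262]
vials [ 0.5403605  -0.33733596] [ 0.53996728 -0.40475906]
pocket right wall top edges [array([ 0.50818292, -0.35328498]), array([ 0.5068568 , -0.39922803]), array([ 0.44779726, -0.39842346]), array([ 0.45228585, -0.35082484])]
bottle [ 0.43806133 -0.56540626] pot [ 0.42813081 -0.14198661  0.041     ]
```
Hmm. Rack yaw: rack x axis direction ~103° (or -77). Rack right edge direction: from (0.577,0.327) to (0.415,0.283): direction angle = atan2(.044,.162)=15° → rack y axis at 15° or 195, thus x axis at 105... or -75. If x = -75°, y=15. Fine; center is tin mean: (0.484,0.336). Tin spacings: 0→1: (−.051,−.010); 1→2: (-.0455,-.0195). OK 50mm each. Refine later with the wrist camera.

Top view: the rack with three tins is at about (190,330), turned about 13°. The tote is at (523,308) and roughly square-on, the pot at (413,347), and the bottle right of the tote. The tape is hidden behind the analyser from here. I'll move in and check how close to the base the arm can reach.

```bash
python3 shift.py '[[0.05,-0.08,-0.04,0,0,0,1],[0.08,-0.13,-0.06,0,0,0,1],[0.11,-0.18,-0.1,0,0,0,1],[0.14,-0.22,-0.12,0,0,0,1],[0.166,-0.263,-0.12,0,0,0,1],[0.166,-0.263,-0.12,0,0,0,1],[0.166,-0.263,-0.12,0,0,0,1],[0.136,-0.30,-0.12,0,0,0,1],[0.113,-0.313,-0.12,0,0,0,1],[0.113,-0.313,-0.12,0,0,0,1]]'; python3 -c "
from h import *
o,M=st(); print(np.hypot(*o['position'][:2]),o['joint_pos'])"
```

```text
time: 1.1
position: [0.1934, -0.3233, 0.3513]
eef_rot: [0.0, 0.993, 0.119, -0.0]
wrist_force: [-0.3, -1.0, -0.4]
gripper_width: 1.0
gripper_force: 0.0
1.1 [ 0.1934 -0.3233  0.3513] F [-0.26 -1.03 -0.38] g 1.000423002225044 0.0
[[ 0.972  0.237 -0.001]
 [ 0.237 -0.972 -0.   ]
 [-0.001  0.    -1.   ]]
0.37678957422885856 [ 0.9805628  -0.13746534 -0.10151655  2.02151441 -0.01378608  1.25701755
 -0.44734852]
```

```bash
python3 shift.py '[[0.04,-0.025,0,0,0,0,1],[0.08,-0.05,0,0,0,0,1],[0.12,-0.08,0,0,0,0,1],[0.16,-0.105,0,0,0,0,1],[0.194,-0.131,0,0,0,0,1],[0.216,-0.18,0,0,0,0,1],[0.237,-0.23,0,0,0,0,1],[0.258,-0.29,0,0,0,0,1],[0.268,-0.34,0,0,0,0,1],[0.276,-0.38,0,0,0,0,1],[0.284,-0.418,0,0,0,0,1],[0.3,-0.46,0,0,0,0,1]]'; python3 shift.py '[[0.02,-0.04,0,0,0,0,1],[0.06,-0.06,0,0,0,0,1],[0.06,-0.06,0,0,0,0,1]]'; python3 -c "
from h import *
o,M=st(); print(np.hypot(*o['position'][:2]),o['joint_pos'])
snap('wrist','w1',s=1.5)"
```

```text
time: 2.3
position: [0.3768, 0.1967, 0.3516]
eef_rot: [0.0, 0.993, 0.121, 0.001]
wrist_force: [1.9, 0.3, -0.4]
gripper_width: 1.0
gripper_force: 0.0
time: 2.6
position: [0.4243, 0.2697, 0.3485]
eef_rot: [-0.004, 0.993, 0.122, -0.003]
wrist_force: [0.2, -2.4, -0.4]
gripper_width: 1.0
gripper_force: 0.0
2.6 [0.4243 0.2697 0.3485] F [ 0.23 -2.43 -0.41] g 1.0002776936173734 0.0
[[ 0.97   0.241 -0.008]
 [ 0.241 -0.97   0.007]
 [-0.006 -0.008 -1.   ]]
0.5028082050249595 [ 0.25936906  0.23946601 -1.09313189  1.74716203  0.21037068  1.28904441
 -2.20833591]
```

View pics/w1.png

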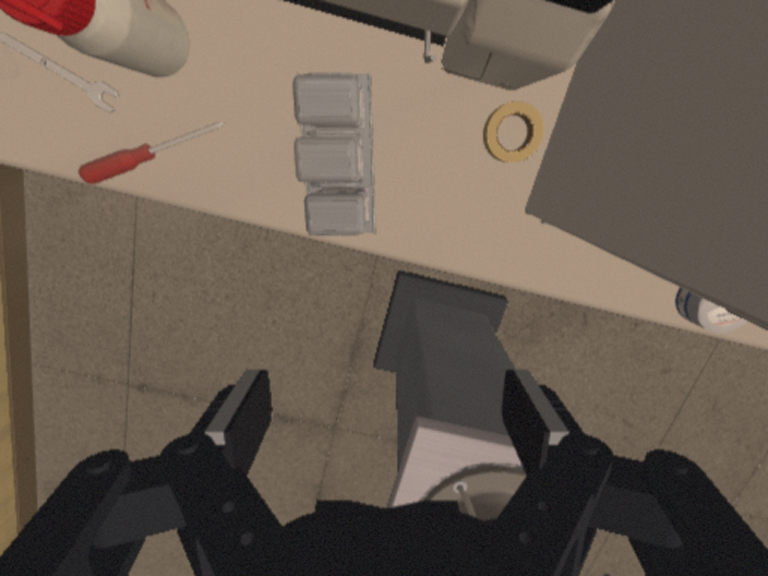

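```bash
python3 -c "
from h import *
show('w1','w1c',(185,40,265,165),5)
for z in (0,.019): print('tape',ray('w1',514/1.5,131/1.5,z))
print([ray('w1',*p,0.)[:2] for p in ((485/1.5,131/1.5),(543/1.5,131/1.5))])"
```

```text
tape [0.56050419 0.157599   0.        ]
tape [0.55837025 0.16264637 0.019     ]
[array([0.55263651, 0.18921892]), array([0.56836354, 0.12601258])]
```

View pics/w1c.png

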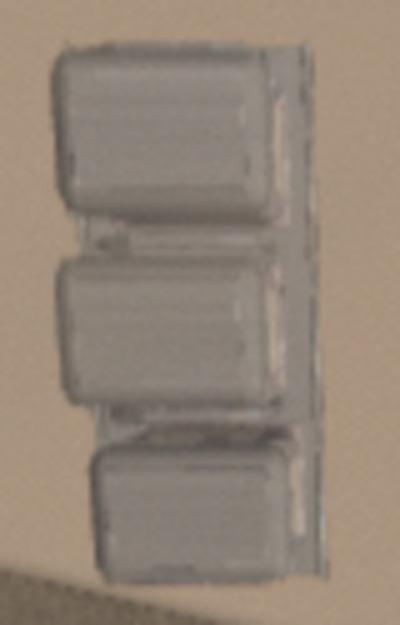

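```bash
python3 -c "
from h import *
d=np.load('pics/w1.npz');T=d['T'];print(T[:3,3],'nadir px5',[(proj('w1',np.r_[T[:2,3],0.])-[185,40])*5])
f=lambda u,v:ray('w1',185+u/5-.4,40+v/5-.4,.098)[:2]
for a,b,c in (((57,60),(268,60),(66,200)),((60,262),(268,262),(68,395)),((95,450),(290,452),(100,575))):
    A,B,C=f(*a),f(*b),f(*c); print(A,B,C,np.linalg.norm(A-B),np.linalg.norm(A-C),(B+C)/2,np.degrees(np.arctan2(*(A-B)[::-1])))
for c in ((.5335,.3495),(.4822,.3396),(.4367,.3201)):
    print([(proj('w1',np.r_[c,z])-[185,40])*5+2 for z in (.098,.008)])
"
```

```text
[0.50531832 0.28812893 0.4913591 ] nadir px5 [array([373.54126833, 305.49588078])]
[0.54446328 0.38372972] [0.55771994 0.33025109] [0.51170973 0.37563368] 0.055097213371233605 0.03373931287000676 [0.53471483 0.35294238] 103.92224003865148
[0.49588723 0.3745338 ] [0.50960443 0.31943314] [0.46183139 0.36636204] 0.05678243024070743 0.03502253828864953 [0.48571791 0.34289759] 103.97949334264399
[0.44876681 0.35627585] [0.46170283 0.30224287] [0.41376899 0.34842939] 0.05555990457598088 0.03586661067231585 [0.43773591 0.32533613] 103.46375163882563
[array([177.23065115, 139.42980001]), array([215.26050692, 171.65968716])]
[array([175.58870613, 345.48728008]), array([212.52375236, 338.4695451 ])]
[array([210.54107718, 522.35765318]), array([240.01012019, 483.98332907])]
```

```bash
python3 shift.py '[[0.012,-0.024,0.04,0,0,0,1],[0.025,-0.048,0.08,0,0,0,1],[0.025,-0.048,0.12,0,0,0,1],[0.025,-0.048,0.16,0,0,0,1],[0.025,-0.048,0.18,0,0,0,1],[0.025,-0.048,0.18,0,0,0,1],[0.025,-0.048,0.18,0,0,0,1]]'; python3 -c "
from h import *
o,M=st(); print(o['joint_pos'])
d=snap('wrist','w2',s=1.5)
for c in ((.534,.351),(.484,.341),(.437,.3225)): print(proj('w2',np.r_[c,.098])*1.5)"
```

```text
time: 3.35
position: [0.4344, 0.319, 0.1724]
eef_rot: [-0.0, 0.993, 0.12, 0.0]
wrist_force: [1.0, -0.1, 0.2]
gripper_width: 1.001
gripper_force: 0.0
3.35 [0.4344 0.319  0.1724] F [ 0.96 -0.11  0.22] g 1.0005374213324254 0.0
[[ 0.971  0.239  0.001]
 [ 0.239 -0.971  0.   ]
 [ 0.001 -0.    -1.   ]]
[ 0.00532713  0.49507055 -0.96964067  1.89305339  0.48246499  1.00744174
 -2.5054492 ]
[370.123631   106.95095613]
[367.07786556 211.63433947]
[380.15113727 300.24086865]
```

View pics/w2.png

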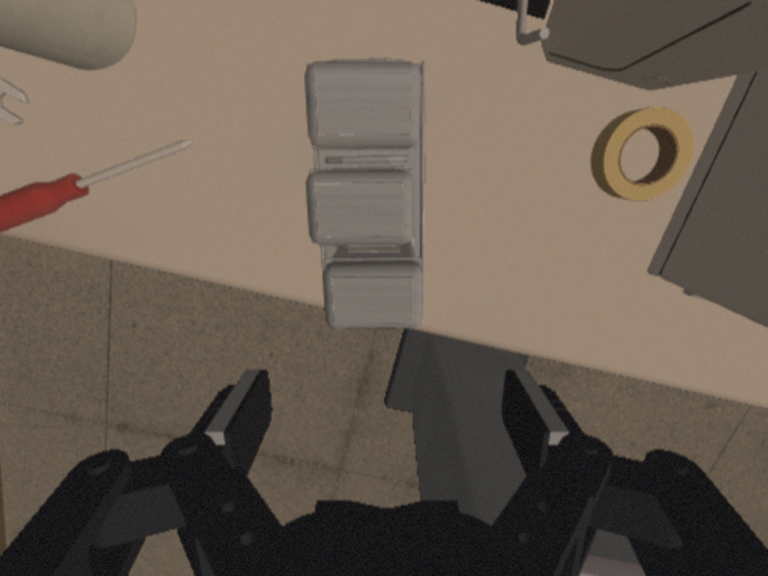

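Tin tops are at (363,104), (361,207) and (374,297), about 4 mm further left than the averaged estimate, so I'll use the wrist-camera fit. The tape is at (643,153), well clear. Next I'll grip the nearest tin and lift it to weigh it.

```bash
python3 shift.py '[[0.005,-0.006,0.03,0,0,0,1],[0.005,-0.006,0.06,0,0,0,1],[0.005,-0.006,0.09,0,0,0,1],[0.005,-0.006,0.11,0,0,0,1],[0.005,-0.006,0.116,0,0,0,1],[0.005,-0.006,0.116,0,0,0,1]]'; python3 -c "
from h import *
st()"
python3 shift.py '[[0,0,0,0,0,0,0],[0,0,0,0,0,0,0],[0,0,0,0,0,0,0],[0,0,0,0,0,0,0],[0,0,0,0,0,0,0],[0,0,0,0,0,0,0]]';python3 shift.py '[[0,0,-0.01,0,0,0,0],[0,0,-0.025,0,0,0,0],[0,0,-0.025,0,0,0,0],[0,0,-0.025,0,0,0,0],[0,0,-0.025,0,0,0,0]]'
```

```text
time: 4.0
position: [0.4383, 0.3266, 0.0562]
eef_rot: [-0.0, 0.993, 0.12, 0.001]
wrist_force: [0.3, -0.9, 1.0]
gripper_width: 0.998
gripper_force: 0.0
4.0 [0.4383 0.3266 0.0562] F [ 0.29 -0.86  0.99] g 0.9979920964641587 0.0
[[ 0.971  0.239  0.001]
 [ 0.239 -0.971  0.001]
 [ 0.001 -0.    -1.   ]]
time: 4.6
position: [0.4386, 0.3272, 0.0571]
eef_rot: [-0.001, 0.993, 0.121, 0.001]
wrist_force: [-0.6, -0.9, 9.0]
gripper_width: 0.67
gripper_force: 64.2
time: 5.1
position: [0.4375, 0.3259, 0.0801]
eef_rot: [0.0, 0.993, 0.121, -0.0]
wrist_force: [0.5, 0.6, -1.7]
gripper_width: 0.667
gripper_force: 64.4
```

```bash
python3 shift.py '[[0,0,0.012,0,0,0,0],[0,0,0.022,0,0,0,0],[0,0,0.025,0,0,0,0],[0,0,0.025,0,0,0,0],[0,0,0.025,0,0,0,1],[0,0,0.025,0,0,0,1],[0,0,0.025,0,0,0,1],[0,0,0.025,0,0,0,1]]';python3 shift.py '[[0,0,-0.04,0,0,0,1],[0.01,0,-0.07,0,0,0,1],[0.05,-0.004,-0.07,0,0,0,1],[0.05,-0.004,-0.05,0,0,0,1],[0.05,-0.004,-0.02,0,0,0,1],[0.05,-0.004,0,0,0,0,1],[0.05,-0.004,0,0,0,0,1]]'; python3 -c "
from h import *
st()"
python3 shift.py '[[0,0,0,0,0,0,0],[0,0,0,0,0,0,0],[0,0,0,0,0,0,0],[0,0,0,0,0,0,0],[0,0,0,0,0,0,0],[0,0,0,0,0,0,0],[0,0,-0.01,0,0,0,0],[0,0,-0.025,0,0,0,0],[0,0,-0.025,0,0,0,0],[0,0,-0.025,0,0,0,0],[0,0,-0.025,0,0,0,0]]'
```

```text
time: 5.9
position: [0.4373, 0.3261, 0.0547]
eef_rot: [0.0, 0.993, 0.121, -0.0]
wrist_force: [0.7, -0.7, -0.7]
gripper_width: 1.002
gripper_force: 0.0
time: 6.6
position: [0.4835, 0.3404, 0.0522]
eef_rot: [0.001, 0.993, 0.121, -0.002]
wrist_force: [-0.3, -0.0, 0.5]
gripper_width: 0.996
gripper_force: 0.0
6.6 [0.4835 0.3404 0.0522] F [-0.27 -0.    0.5 ] g 0.9955833271852482 0.0
[[ 0.971  0.24  -0.005]
 [ 0.24  -0.971 -0.004]
 [-0.005  0.002 -1.   ]]
time: 7.7
position: [0.4852, 0.3416, 0.08]
eef_rot: [0.0, 0.993, 0.12, -0.0]
wrist_force: [0.9, 0.7, -1.1]
gripper_width: 0.674
gripper_force: 64.2
```

```bash
python3 shift.py '[[0,0,0.012,0,0,0,0],[0,0,0.022,0,0,0,0],[0,0,0.025,0,0,0,0],[0,0,0.025,0,0,0,0],[0,0,0.025,0,0,0,1],[0,0,0.025,0,0,0,1],[0,0,0.025,0,0,0,1],[0,0,0.025,0,0,0,1]]';python3 shift.py '[[0,0,-0.04,0,0,0,1],[0.01,0,-0.07,0,0,0,1],[0.05,0.001,-0.07,0,0,0,1],[0.05,0.001,-0.05,0,0,0,1],[0.05,0.001,-0.02,0,0,0,1],[0.05,0.001,0,0,0,0,1],[0.05,0.001,0,0,0,0,1],[0.05,0.001,0,0,0,0,1]]'; python3 -c "
from h import *
st()"
python3 shift.py '[[0,0,0,0,0,0,0],[0,0,0,0,0,0,0],[0,0,0,0,0,0,0],[0,0,0,0,0,0,0],[0,0,0,0,0,0,0],[0,0,0,0,0,0,0],[0,0,-0.01,0,0,0,0],[0,0,-0.025,0,0,0,0],[0,0,-0.025,0,0,0,0],[0,0,-0.025,0,0,0,0],[0,0,-0.025,0,0,0,0]]'
python3 -c "
from h import *
o,M=st(); print(o['joint_pos'])"
```

```text
time: 8.5
position: [0.485, 0.342, 0.0546]
eef_rot: [0.0, 0.993, 0.121, -0.0]
wrist_force: [0.1, -0.0, 0.4]
gripper_width: 1.001
gripper_force: 0.0
time: 9.3
position: [0.5335, 0.3533, 0.0551]
eef_rot: [-0.0, 0.993, 0.121, -0.0]
wrist_force: [-0.8, -1.2, 0.7]
gripper_width: 1.002
gripper_force: 0.0
9.3 [0.5335 0.3533 0.0551] F [-0.82 -1.23  0.73] g 1.0022448378291984 0.0
[[ 0.971  0.24  -0.001]
 [ 0.24  -0.971 -0.   ]
 [-0.001 -0.    -1.   ]]
time: 10.4
position: [0.5338, 0.3525, 0.0798]
eef_rot: [0.0, 0.993, 0.12, -0.0]
wrist_force: [0.3, -0.2, -5.0]
gripper_width: 0.668
gripper_force: 65.5
10.4 [0.5338 0.3525 0.0798] F [ 0.28 -0.23 -4.96] g 0.6678701734415807 65.5470085144043
[[ 0.971  0.239 -0.001]
 [ 0.239 -0.971 -0.001]
 [-0.001  0.001 -1.   ]]
[-0.10959727  0.74036198 -0.82761048  1.71846039  0.64268918  0.9774088
 -2.51275594]
```

```bash
python3 shift.py '[[0,0,-0.04,0,0,0,0],[0,0,-0.08,0,0,0,0],[-0.01,0.01,-0.1,0,0,-0.1,0],[-0.04,0.04,-0.1,0,0,-0.25,0],[-0.07,0.07,-0.1,0,0,-0.4,0],[-0.1,0.1,-0.1,0,0,-0.55,0],[-0.125,0.13,-0.1,0,0,-0.7,0],[-0.137,0.144,-0.1,0,0,-0.85,0],[-0.137,0.144,-0.1,0,0,-1.0,0],[-0.137,0.144,-0.1,0,0,-1.15,0],[-0.137,0.144,-0.1,0,0,-1.3,0],[-0.137,0.144,-0.1,0,0,-1.328,0]]'
python3 shift.py '[[0,0,0,0,0,0,0],[0,0,0,0,0,0,0]]'
python3 -c "
from h import *
o,M=st(); print(o['joint_pos'],np.degrees(np.arctan2(M[1,1],M[0,1])))
snap('wrist','w3',s=1)"
```

```text
time: 11.6
position: [0.4351, 0.1801, 0.1798]
eef_rot: [-0.0, 0.707, 0.708, -0.0]
wrist_force: [0.2, 0.2, -5.7]
gripper_width: 0.674
gripper_force: 68.0
time: 11.8
position: [0.4353, 0.1804, 0.1802]
eef_rot: [0.0, 0.708, 0.706, -0.0]
wrist_force: [0.0, 0.1, -4.4]
gripper_width: 0.672
gripper_force: 68.0
11.8 [0.4353 0.1804 0.1802] F [ 0.01  0.11 -4.43] g 0.672211871399455 68.04147362709045
[[ 0.004  1.    -0.   ]
 [ 1.    -0.004 -0.   ]
 [-0.    -0.    -1.   ]]
[ 0.53037936  0.54563174 -1.33837742  2.02260596  0.6137407   1.06965172
 -1.10061271] -0.2163212577608622
```

View pics/w3.png

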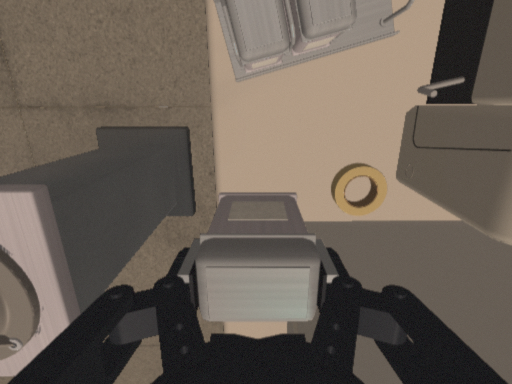

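The tin is held square over bare bench: tin at (260,275), bench edge at u≈210, tape at (360,190), and both empties still upright at the top. Now lower it.

```bash
python3 shift.py '[[0,0,0.04,0,0,0,0],[0,0,0.08,0,0,0,0],[0,0,0.11,0,0,0,0],[0,0,0.122,0,0,0,0],[0,0,0.128,0,0,0,0],[0,0,0.131,0,0,0,0],[0,0,0.131,0,0,0,0],[0,0,0.131,0,0,0,0]]'
python3 -c "
from h import *
o,M=st(); print(o['joint_pos'])"
```

```text
time: 12.65
position: [0.4362, 0.1809, 0.0503]
eef_rot: [0.0, 0.708, 0.707, 0.001]
wrist_force: [-0.0, -0.3, -5.0]
gripper_width: 0.675
gripper_force: 67.6
12.65 [0.4362 0.1809 0.0503] F [-0.02 -0.3  -4.98] g 0.674680214437737 67.59252190589905
[[ 0.001  1.     0.002]
 [ 1.    -0.001  0.001]
 [ 0.001  0.002 -1.   ]]
[ 0.34125048  0.70386828 -1.10751151  2.11993537  0.86115945  0.86917299
 -1.29404179]
```

Still hanging, so I'll go down slowly, a few mm more.

```bash
python3 shift.py '[[0,0,0.001,0,0,0,0],[0,0,0.002,0,0,0,0],[0,0,0.003,0,0,0,0],[0,0,0.003,0,0,0,0]]'
python3 -c "
from h import *
st()"
```

```text
time: 13.05
position: [0.4362, 0.1809, 0.049]
eef_rot: [0.002, 0.708, 0.707, 0.0]
wrist_force: [-6.4, -7.7, 28.2]
gripper_width: 0.673
gripper_force: 71.7
13.05 [0.4362 0.1809 0.049 ] F [-6.43 -7.67 28.19] g 0.6734340401576857 71.71206593513489
[[ 0.001  1.     0.003]
 [ 1.    -0.001 -0.002]
 [-0.002  0.003 -1.   ]]
```

```bash
python3 shift.py '[[0,0,0,0,0,0,1],[0,0,0,0,0,0,1],[0,0,0,0,0,0,1],[0,0,0,0,0,0,1],[0,0,0,0,0,0,1],[0,0,0,0,0,0,1],[0,0,-0.03,0,0,0,1],[0,0,-0.07,0,0,0,1],[0,0,-0.09,0,0,0,1],[0,0,-0.09,0,0,-0.15,1],[0,0,-0.09,0,0,-0.3,1],[0,0,-0.09,0,0,-0.45,1]]'
python3 -c "
from h import *
o,M=st(); print(o['joint_pos'],np.degrees(np.arctan2(M[1,1],M[0,1])))
snap('wrist','w4',s=1)"
```

```text
time: 14.25
position: [0.4356, 0.1803, 0.1364]
eef_rot: [0.0, 0.529, 0.848, 0.0]
wrist_force: [-0.5, 0.4, 0.4]
gripper_width: 1.001
gripper_force: 0.0
14.25 [0.4356 0.1803 0.1364] F [-0.51  0.44  0.36] g 1.0009245119573151 0.0
[[-0.439  0.898  0.   ]
 [ 0.898  0.439 -0.   ]
 [-0.     0.    -1.   ]]
[ 0.50343563  0.65510372 -1.34036445  2.06178607  0.75282526  1.05114071
 -0.76016978] 26.0636351934948
```

View pics/w4.png

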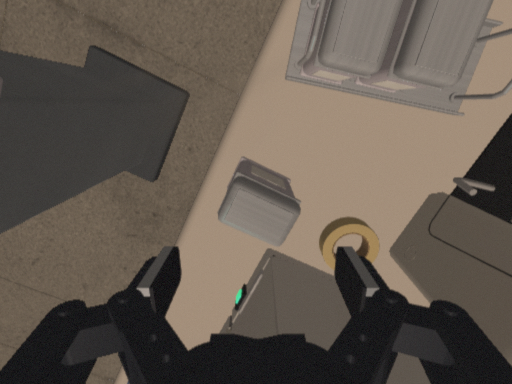

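The tin stands free at (260,210), tape clear at (350,245). Turn on to take it across its 40 mm width.

```bash
python3 shift.py '[[0,0,0,0,0,-0.15,1],[0,0,0,0,0,-0.3,1],[0,0,0,0,0,-0.45,1],[0,0,0,0,0,-0.6,1],[0,0,0,0,0,-0.75,1],[0,0,0,0,0,-0.9,1],[0,0,0,0,0,-1.05,1],[0,0,0,0,0,-1.116,1],[0,0,0,0,0,-1.116,1],[0,0,0,0,0,-1.116,1]]'
python3 -c "
from h import *
o,M=st(); print(o['joint_pos'],np.degrees(np.arctan2(M[1,1],M[0,1])))
snap('wrist','w5',s=1.5);print(proj('w5',[.436,.181,.09])*1.5)"
```

```text
time: 15.3
position: [0.4354, 0.1805, 0.1362]
eef_rot: [-0.0, 0.005, 1.0, -0.0]
wrist_force: [0.1, -0.5, 0.3]
gripper_width: 1.001
gripper_force: 0.0
15.3 [0.4354 0.1805 0.1362] F [ 0.09 -0.52  0.28] g 1.0010251597863262 0.0
[[-1.     0.009 -0.   ]
 [ 0.009  1.    -0.   ]
 [ 0.    -0.    -1.   ]]
[ 0.52351636  0.69976675 -1.39023822  2.06102941  0.79578111  1.09040652
  0.30760038] 89.47263973035564
[388.12536003 325.49812442]
```

View pics/w5.png

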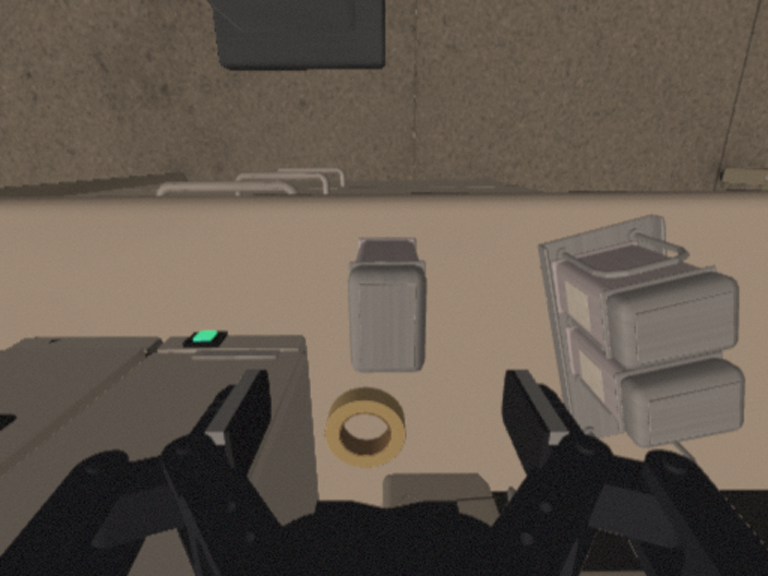

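```bash
python3 shift.py '[[0,0,0.03,0,0,-0.009,1],[0,0,0.06,0,0,-0.009,1],[0,0,0.08,0,0,-0.009,1],[0,0,0.086,0,0,-0.009,1],[0,0,0.086,0,0,-0.009,1],[0,0,0.086,0,0,-0.009,1],[0,0,0.086,0,0,-0.009,0],[0,0,0.086,0,0,-0.009,0],[0,0,0.086,0,0,-0.009,0],[0,0,0.086,0,0,-0.009,0],[0,0,0.086,0,0,-0.009,0],[0,0,0.086,0,0,-0.009,0]]'
python3 -c "
from h import *
o,M=st(); print(o['joint_pos'],np.degrees(np.arctan2(M[1,1],M[0,1])))"
```

```text
time: 16.55
position: [0.4358, 0.1808, 0.0509]
eef_rot: [0.0, -0.002, 1.0, 0.0]
wrist_force: [0.0, -0.7, 5.7]
gripper_width: 0.466
gripper_force: 60.6
16.55 [0.4358 0.1808 0.0509] F [ 0.01 -0.72  5.66] g 0.46587085719786875 60.63647389411926
[[-1.    -0.003  0.001]
 [-0.003  1.     0.   ]
 [-0.001  0.    -1.   ]]
[ 0.41458445  0.79853236 -1.23675111  2.1165078   0.96038916  0.97265958
  0.2021506 ] 90.17681435414435
```

The tin is narrow and square at (387,318). It's now gripped at 39.6 mm, across its width. Next: lift and carry it past the front of the analyser.

```bash
python3 shift.py '[[0,0,-0.05,0,0,0,0],[0,0,-0.1,0,0,0,0],[0,0,-0.15,0,0,0,0],[0.015,0,-0.195,0,0,0,0],[0.03,0,-0.24,0,0,0,0],[0.045,0,-0.285,0,0,0,0],[0.052,0,-0.3,0,0,0,0],[0.056,-0.04,-0.3,0,0,0,0],[0.058,-0.08,-0.3,0,0,0,0],[0.058,-0.12,-0.3,0,0,0,0],[0.058,-0.16,-0.3,0,0,0,0],[0.058,-0.2,-0.3,0,0,0,0]]'
python3 -c "
from h import *
o,M=st(); print(o['joint_pos'],np.degrees(np.arctan2(M[1,1],M[0,1])))"
```

```text
time: 17.75
position: [0.3766, -0.0212, 0.3495]
eef_rot: [-0.001, -0.001, 1.0, -0.001]
wrist_force: [1.1, -0.3, -4.4]
gripper_width: 0.459
gripper_force: 64.6
17.75 [ 0.3766 -0.0212  0.3495] F [ 1.07 -0.33 -4.42] g 0.45894709050936977 64.58918809890747
[[-1.    -0.003 -0.002]
 [-0.003  1.    -0.001]
 [ 0.002 -0.001 -1.   ]]
[ 1.04122643 -0.14924898 -0.99150463  1.97921296 -0.12990504  1.24856132
  1.67015845] 90.17042295687595
```

```bash
python3 shift.py '[[0.003,-0.04,0,0,0,0,0],[0.013,-0.08,0,0,0,0,0],[0.023,-0.12,0,0,0,0,0],[0.038,-0.16,0,0,0,0,0],[0.058,-0.195,0,0,0,0,0],[0.073,-0.228,0,0,0,0,0],[0.078,-0.262,0,0,0,0,0],[0.078,-0.306,0,0,0,0,0],[0.063,-0.345,0,0,0,0,0],[0.043,-0.385,0,0,0,0,0],[0.013,-0.42,0,0,0,0,0],[-0.022,-0.45,0,0,0,0,0]]'; python3 shift.py '[[-0.04,-0.01,0,0,0,0,0],[-0.06,-0.01,0,0,0,0,0],[-0.06,-0.01,0,0,0,0,0]]'
python3 -c "
from h import *
o,M=st(); print(o['joint_pos'],np.degrees(np.arctan2(M[1,1],M[0,1])))
snap('wrist','w6',s=1.5)
for P in ([.467,-.350,.098],[.500,-.374,.098],[.478,-.376,.098]): print(proj('w6',np.array(P))*1.5)"
```

```text
time: 18.95
position: [0.4003, -0.4718, 0.3483]
eef_rot: [-0.002, 0.0, 1.0, 0.001]
wrist_force: [0.4, -1.1, -5.1]
gripper_width: 0.461
gripper_force: 64.6
time: 19.25
position: [0.4647, -0.477, 0.3474]
eef_rot: [-0.0, -0.004, 1.0, 0.003]
wrist_force: [0.3, 1.1, -5.1]
gripper_width: 0.455
gripper_force: 64.6
19.25 [ 0.4647 -0.477   0.3474] F [ 0.27  1.13 -5.09] g 0.4548034678423693 64.59582924842834
[[-1.    -0.008 -0.   ]
 [-0.008  1.     0.005]
 [ 0.     0.005 -1.   ]]
[ 1.08722089  0.44418336 -0.55819073  1.39447674  0.23015038  1.37183726
  2.10578104] 90.46719522163518
[514.21971359 245.42567071]
[486.983267   277.32872433]
[486.92053476 256.10995477]
```

View pics/w6.png

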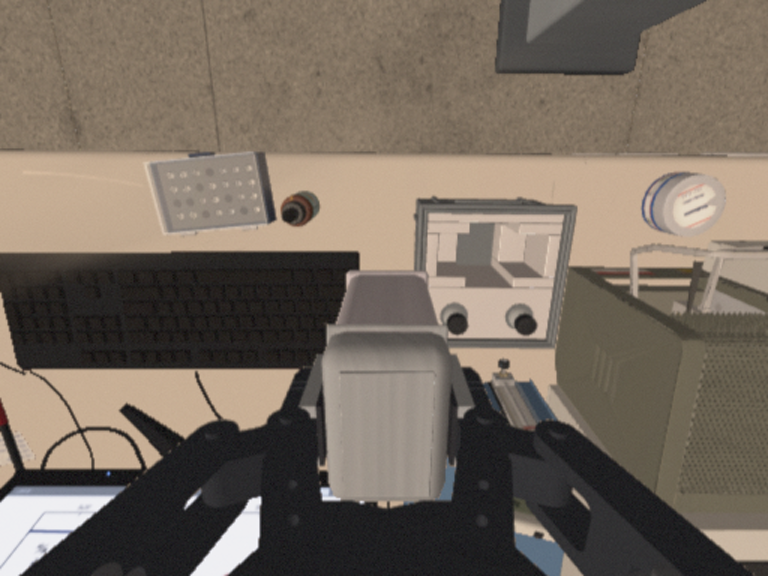

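The tote pocket opens at about (487,255), with its +x edge at row ~287, which matches my x≈0.478 estimate. That was the last picture I'll view, as the allowance is used up. I'll refine the pocket centre and tote yaw from pixel profiles instead.

Run:
```python
from h import *
g=cv2.cvtColor(np.load('pics/w6.npz')['p'],cv2.COLOR_BGR2GRAY)
print('cols 314,325,333 rows 136..202')
for c in (304,316,325,333,350): print(c,g[134:204,c].tolist())
print('rows, cols 276..390')
for r in (188,191,172,165): print(r,g[r,276:392].tolist())
t=cv2.cvtColor(np.load('pics/top0.npz')['p'],cv2.COLOR_BGR2GRAY)
print('top rows cols 320..378')
for r in (206,212,218): print(r,t[r,320:378].tolist())
print('top cols rows 178..232')
for c in (336,346,350,355): print(c,t[178:232,c].tolist())
```

```text
cols 314,325,333 rows 136..202
304 [108, 87, 92, 108, 107, 90, 102, 112, 134, 174, 191, 189, 187, 163, 167, 185, 189, 191, 189, 189, 188, 169, 170, 178, 177, 173, 166, 161, 157, 146, 135, 129, 123, 122, 121, 116, 115, 115, 115, 115, 112, 106, 103, 100, 100, 102, 100, 101, 98, 101, 127, 172, 189, 187, 187, 187, 186, 170, 177, 188, 190, 189, 189, 188, 189, 189, 186, 166, 130, 114]
316 [101, 87, 93, 107, 106, 86, 99, 110, 142, 178, 188, 191, 191, 192, 152, 115, 110, 109, 112, 109, 112, 112, 109, 110, 109, 113, 109, 111, 110, 111, 111, 111, 111, 110, 111, 113, 111, 112, 113, 112, 111, 111, 107, 103, 100, 101, 98, 100, 98, 101, 101, 100, 101, 100, 101, 99, 101, 125, 170, 187, 189, 187, 190, 190, 189, 190, 188, 188, 188, 188]
325 [98, 88, 90, 105, 109, 87, 98, 110, 123, 170, 187, 190, 188, 178, 140, 113, 111, 111, 112, 112, 111, 112, 111, 112, 112, 110, 110, 110, 110, 110, 109, 109, 111, 112, 112, 110, 110, 109, 111, 112, 111, 111, 107, 101, 99, 100, 101, 100, 98, 101, 102, 100, 99, 100, 99, 99, 100, 122, 168, 185, 189, 188, 187, 189, 189, 188, 188, 188, 188, 185]
333 [99, 95, 90, 103, 105
[... 4261 characters left out ...]
192, 189, 163, 112, 94, 102, 113, 117, 116, 116, 115, 116, 115, 115, 116, 116, 116, 116, 115, 117, 115, 115, 112, 133, 187, 192, 159, 129, 114, 102, 139, 176]
350 [178, 180, 178, 156, 118, 87, 114, 185, 195, 191, 190, 189, 190, 190, 189, 190, 190, 189, 190, 190, 190, 190, 192, 189, 161, 111, 96, 107, 113, 115, 116, 115, 116, 116, 116, 116, 116, 115, 116, 116, 116, 115, 116, 116, 108, 121, 186, 190, 141, 117, 106, 99, 146, 176]
355 [178, 180, 173, 135, 110, 100, 113, 179, 194, 191, 191, 180, 157, 145, 149, 149, 158, 179, 191, 193, 191, 192, 193, 188, 149, 105, 93, 92, 91, 123, 188, 197, 196, 195, 195, 194, 195, 195, 195, 194, 193, 194, 183, 123, 90, 124, 192, 191, 135, 94, 100, 117, 171, 183]
```

Run:
```python
from h import *
r=lambda f,u,v,z=.098: ray(f,u,v,z)[:2].round(4)
print('w6 -x/+x edges',r('w6',316,148.2),r('w6',316,191.6),r('w6',333,191.8),r('w6',325,148.1),r('w6',325,191.7))
print('w6 y edges',r('w6',309.9,188),r('w6',341.3,188))
print('top x edges',r('top0',346,202.5),r('top0',346,223.4),r('top0',350,202.5),r('top0',350,223.5))
# yaw: insert left inner edges of rim rows 165/172/188 and cut edge along y
print('w6 cut floor edge? right rim',r('w6',285,165),r('w6',285.3,188),r('w6',373,165),r('w6',369,188),'front edge',r('w6',304,142.6),r('w6',350,143.0),'+x cut edge',r('w6',304,184.3),r('w6',350,184.9))
st()
```

```text
w6 -x/+x edges [ 0.4446 -0.3915] [ 0.5108 -0.3863] [ 0.5109 -0.3602] [ 0.4443 -0.3784] [ 0.5109 -0.3725]
w6 y edges [ 0.5051 -0.3961] [ 0.5048 -0.3482]
top x edges [ 0.5092 -0.3645] [ 0.4438 -0.361 ] [ 0.5089 -0.3771] [ 0.4431 -0.3734]
w6 cut floor edge? right rim [ 0.4697 -0.4355] [ 0.5054 -0.4335] [ 0.4687 -0.305 ] [ 0.5045 -0.3059] front edge [ 0.4366 -0.4094] [ 0.4367 -0.3429] +x cut edge [ 0.4993 -0.4054] [ 0.4997 -0.3355]
19.3 [ 0.4627 -0.4777  0.3478] F [-0.33  1.01 -5.05] g 0.45781783319816455 64.58676338195801
[[-1.    -0.006 -0.002]
 [-0.006  1.     0.004]
 [ 0.002  0.004 -1.   ]]
```

Run:
```python
from h import *
for f,c,P,a in (('w5',258,np.array([.436,.181,.090]),165),('w6',258,np.array([.4647,-.477,.3474+.0395]),205)):
    g=cv2.cvtColor(np.load(f'pics/{f}.npz')['p'],cv2.COLOR_BGR2GRAY)
    print(f,'pred rows -x,+x',proj(f,P+[-.029,0,0]),proj(f,P+[.029,0,0]),'y edges',proj(f,P+[0,-.02,0]),proj(f,P+[0,.02,0]))
    print([(a+i,int(v)) for i,v in enumerate(g[a:a+132,c])][::2 if f=='w6' else 1])
```

```text
w5 pred rows -x,+x [258.46507984 180.30135085] [259.01087244 250.53965865] y edges [232.49540765 217.20429862] [285.02154413 216.79307165]
[(165, 75), (166, 75), (167, 77), (168, 76), (169, 74), (170, 77), (171, 77), (172, 76), (173, 78), (174, 89), (175, 109), (176, 92), (177, 71), (178, 64), (179, 65), (180, 75), (181, 85), (182, 94), (183, 97), (184, 100), (185, 108), (186, 107), (187, 110), (188, 115), (189, 109), (190, 112), (191, 120), (192, 118), (193, 117), (194, 117), (195, 117), (196, 118), (197, 116), (198, 117), (199, 116), (200, 118), (201, 116), (202, 118), (203, 115), (204, 118), (205, 117), (206, 118), (207, 118), (208, 118), (209, 117), (210, 117), (211, 119), (212, 115), (213, 117), (214, 115), (215, 118), (216, 121), (217, 117), (218, 116), (219, 116), (220, 114), (221, 115), (222, 116), (223, 117), (224, 115), (225, 117), (226, 116), (227, 117), (228, 117), (229, 116), (230, 117), (231, 115), (232, 120), (233, 116), (234, 116), (235, 116), (236, 116), (237, 115), (238, 117), (239, 113), (240, 114), (241, 114), (242, 117), (243, 117), (244, 114), (245, 112), (246, 
[... 806 characters left out ...]
219, 151), (221, 103), (223, 81), (225, 82), (227, 83), (229, 89), (231, 98), (233, 107), (235, 119), (237, 127), (239, 133), (241, 137), (243, 141), (245, 146), (247, 122), (249, 143), (251, 152), (253, 151), (255, 153), (257, 153), (259, 151), (261, 151), (263, 151), (265, 151), (267, 151), (269, 150), (271, 150), (273, 151), (275, 150), (277, 149), (279, 152), (281, 150), (283, 150), (285, 150), (287, 149), (289, 151), (291, 149), (293, 149), (295, 151), (297, 149), (299, 153), (301, 148), (303, 149), (305, 150), (307, 152), (309, 151), (311, 148), (313, 148), (315, 149), (317, 148), (319, 151), (321, 149), (323, 148), (325, 149), (327, 150), (329, 149), (331, 142), (333, 137), (335, 78)]
```

```bash
python3 shift.py '[[-0.01,0.04,0,0,0,0,0],[-0.017,0.08,0,0,0,0.005,0],[-0.017,0.105,0,0,0,0.005,0],[-0.017,0.105,0.05,0,0,0.005,0],[-0.017,0.105,0.1,0,0,0.005,0],[-0.017,0.105,0.15,0,0,0.005,0],[-0.017,0.105,0.18,0,0,0.005,0],[-0.017,0.105,0.18,0,0,0.005,0],[-0.017,0.105,0.18,0,0,0.005,0],[-0.017,0.105,0.18,0,0,0.005,0]]'
python3 -c "
from h import *
o,M=st(); print(o['joint_pos'],np.degrees(np.arctan2(M[1,1],M[0,1])))"
```

```text
time: 20.3
position: [0.4794, -0.3753, 0.1729]
eef_rot: [0.002, 0.001, 1.0, -0.001]
wrist_force: [-0.2, -0.8, -4.0]
gripper_width: 0.463
gripper_force: 64.7
20.3 [ 0.4794 -0.3753  0.1729] F [-0.19 -0.76 -3.96] g 0.4627221493508104 64.65346813201904
[[-1.     0.002  0.003]
 [ 0.002  1.    -0.003]
 [-0.003 -0.003 -1.   ]]
[ 0.98438423  0.48691829 -0.5637594   1.74941057  0.30484678  0.98903879
  1.87316348] 89.86497973913318
```

```bash
python3 shift.py '[[0,0.002,0,0,0,0,0],[0,0.002,0,0,0,0,0],[0,0.002,0,0,0,0,0]]'; python3 shift.py '[[0,0,0.015,0,0,0,0],[0,0,0.022,0,0,0,0],[0,0,0.03,0,0,0,0],[0,0,0.036,0,0,0,0],[0,0,0.036,0,0,0,0]]'
python3 -c "
from h import *
o,M=st(); print(o['moment'])"
```

```text
time: 20.6
position: [0.4786, -0.3725, 0.1713]
eef_rot: [0.001, 0.001, 1.0, -0.001]
wrist_force: [0.4, 0.0, -5.3]
gripper_width: 0.458
gripper_force: 64.7
time: 21.1
position: [0.4775, -0.372, 0.1329]
eef_rot: [-0.001, 0.001, 1.0, 0.001]
wrist_force: [0.7, 0.2, -5.1]
gripper_width: 0.462
gripper_force: 64.8
21.1 [ 0.4775 -0.372   0.1329] F [ 0.66  0.17 -5.1 ] g 0.46208253948662426 64.84305024147034
[[-1.     0.002 -0.002]
 [ 0.002  1.     0.001]
 [ 0.002  0.001 -1.   ]]
[-0.01839864  0.04520259  0.02796277]
```

The tin is 15 mm into the pocket with no contact. Continue down.

```bash
python3 shift.py '[[-0.001,0,0.015,0,0,0,0],[-0.001,0,0.03,0,0,0,0],[-0.001,0,0.045,0,0,0,0],[-0.001,0,0.06,0,0,0,0],[-0.001,0,0.068,0,0,0,0],[-0.001,0,0.071,0,0,0,0],[-0.001,0,0.071,0,0,0,0]]'
python3 -c "
from h import *
st()"
```

```text
time: 21.8
position: [0.4792, -0.3722, 0.0629]
eef_rot: [-0.0, 0.001, 1.0, 0.0]
wrist_force: [-0.3, 0.0, -4.3]
gripper_width: 0.459
gripper_force: 64.8
21.8 [ 0.4792 -0.3722  0.0629] F [-0.29  0.03 -4.27] g 0.45898334120778855 64.83362317085266
[[-1.     0.002 -0.   ]
 [ 0.002  1.     0.   ]
 [ 0.     0.    -1.   ]]
```

```bash
python3 shift.py '[[0,0,0.002,0,0,0,0],[0,0,0.003,0,0,0,0],[0,0,0.004,0,0,0,0],[0,0,0.004,0,0,0,0]]'; python3 shift.py '[[0,0,0.001,0,0,0,0],[0,0,0.001,0,0,0,0]]'
```

```text
time: 22.2
position: [0.4793, -0.3725, 0.0595]
eef_rot: [0.0, 0.001, 1.0, -0.0]
wrist_force: [-0.3, 0.1, -5.6]
gripper_width: 0.462
gripper_force: 64.8
time: 22.4
position: [0.4794, -0.3725, 0.059]
eef_rot: [0.0, 0.001, 1.0, -0.0]
wrist_force: [-1.4, 1.1, 0.8]
gripper_width: 0.457
gripper_force: 65.4
```

Floor contact: the wrist now carries nothing. Release only partway, because the finger cut-outs are limited, then withdraw straight up.

```bash
python3 shift.py '[[0,0,0,0,0,0,0.68],[0,0,0,0,0,0,0.68],[0,0,0,0,0,0,0.68],[0,0,0,0,0,0,0.68]]'; python3 shift.py '[[0,0,-0.02,0,0,0,0.68],[0,0,-0.05,0,0,0,0.68],[0,0,-0.09,0,0,0,0.68],[0,0,-0.14,0,0,0,0.68],[0,0,-0.19,0,0,0,0.68],[0,-0.04,-0.22,0,0,0,0.68],[0,-0.08,-0.22,0,0,0,0.68],[0,-0.11,-0.22,0,0,0,0.68],[0,-0.11,-0.22,0,0,0,0.68],[0,-0.11,-0.22,0,0,0,0.68]]'
python3 - <<'E'
from h import *
st(); snap('wrist','w7'); snap('top','top1')
g=cv2.cvtColor(np.load('pics/w7.npz')['p'],cv2.COLOR_BGR2GRAY)
c=np.array([.480,-.3725,.098]); c2=proj('w7',c).round().astype(int); print(c2)
print('col',g[c2[1]-40:c2[1]+45,c2[0]].tolist()); print('row',g[c2[1],c2[0]-40:c2[0]+40].tolist())
a,b=[cv2.cvtColor(np.load(f'pics/{f}.npz')['p'],cv2.COLOR_BGR2GRAY).astype(int) for f in('top0','top1')]
t=[cv2.cvtColor(np.load(f'pics/{f}.npz')['p'],cv2.COLOR_BGR2GRAY)[180:260,95:195] for f in('top0','top1')]
print('rack shift',cv2.phaseCorrelate(t[0][16:62].astype(float),t[1][16:62].astype(float)), 'nonzero diff rows/cols rack',[np.unique(x)[[0,-1]] for x in np.where(abs(t[0].astype(int)-t[1])>25)])
d=abs(a-b)>25
for n,P in (('pot',[.428,-.142,.03]),('tape',[.558,.162,.01]),('bottle',[.438,-.565,.05])):
    u,v=proj('top0',np.array(P)).astype(int); print(n,u,v,d[v-14:v+14,u-14:u+14].sum())
E
```

```text
time: 22.8
position: [0.4795, -0.3725, 0.0584]
eef_rot: [0.0, 0.001, 1.0, -0.0]
wrist_force: [0.7, -0.2, 0.1]
gripper_width: 0.676
gripper_force: 0.0
time: 23.8
position: [0.4788, -0.4825, 0.2777]
eef_rot: [-0.0, 0.001, 1.0, 0.001]
wrist_force: [0.9, 0.3, -0.2]
gripper_width: 0.677
gripper_force: 0.0
23.8 [ 0.4788 -0.4825  0.2777] F [ 0.89  0.26 -0.19] g 0.676705255168531 0.0
[[-1.     0.003 -0.   ]
 [ 0.003  1.     0.001]
 [ 0.     0.001 -1.   ]]
[347 174]
col [96, 105, 108, 124, 170, 188, 191, 191, 189, 185, 161, 122, 101, 98, 114, 101, 98, 115, 126, 135, 139, 127, 137, 148, 150, 149, 148, 149, 149, 149, 149, 149, 151, 149, 151, 148, 150, 149, 150, 147, 150, 150, 151, 148, 148, 149, 147, 150, 149, 146, 146, 148, 148, 146, 148, 147, 150, 149, 144, 134, 126, 112, 108, 139, 173, 186, 188, 187, 186, 186, 188, 190, 186, 189, 188, 188, 188, 188, 187, 186, 190, 187, 187, 187, 187]
row [187, 187, 187, 187, 187, 186, 186, 187, 186, 181, 144, 155, 157, 159, 162, 160, 161, 159, 162, 159, 156, 133, 138, 150, 160, 167, 164, 159, 157, 167, 153, 150, 152, 154, 152, 148, 150, 151, 149, 148, 150, 147, 147, 151, 151, 147, 147, 148, 152, 152, 155, 154, 131, 112, 129, 180, 186, 185, 185, 185, 188, 186, 183, 153, 163, 164, 165, 163, 165, 165, 165, 163, 165, 167, 165, 166, 165, 166, 163, 163]
rack shift ((0.4586169837093763, 0.20942508725187992), 0.8310804691787458) nonzero diff rows/cols rack [array([14, 57]), array([13, 47])]
pot 275 231 0
tape 182 195 0
bottle 406 224 126
```

```bash
python3 -c "
from station import bot
print(bot.job_done())"
```

```text
the job is handed in; nothing more can be done
None
```

I handed the job in at about 24 s, and the judge gave no verdict: the loaded tin (the rear one, reading about 5 N) was set on the bench, re-gripped across its 40 mm width and lowered to the pocket floor, with both empties left upright in the rack and no bystander touched as far as I could tell — but I viewed 11 pictures, one over the limit of 10.

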